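# Clear the brush to its rest and hold the ink dropper over the palette

## Task

Get ready to drip ink into the flower palette: lay the flat brush that lies across the palette gently in an empty pair of notches of the wooden brush rest, so that it lies level and in line with the rest, and let go of it. Then take the dropper out of the tall ink bottle by its hard black cap, never squeezing the rubber bulb, carry it upright and clear over everything, and hold its glass tip still about a centimetre above the rim of the palette's centre well, over the middle and touching nothing. Finish there still holding the dropper; leave the bottles, jar, cup, slim brush and palette standing where they are.

Things in the scene. Friction and masses are not known exactly. Their poses are not given: they have to be found in the camera images.
- brush_mid (a point): the flat wash brush (230 mm, 40 g) lying level across the palette: this point is on its axis, in the 12 mm round dark handle, near its balance point, 111 mm from the handle's end. x points along the brush to the bristles, z up. The handle is a full 12 mm from 56 mm behind this point to 54 mm before it. Its underside lies on the palette's rims, so fingertips cannot go much lower there
- brush: the same flat wash brush: origin on its axis, 24 mm nearer the bristles than brush_mid; x to the bristles, z up. Beyond the handle come a flat steel ferrule and bristles, 24 mm wide, 10 to 12 mm thick
- rest: wooden brush rest, fixed: base 92 x 164 x 10 mm, origin under its centre. Two upright rails, 10 mm thick, 44 mm high, run along its y axis, 34 mm either side of the centre (58 mm clear between). Each has three 90 degree V notches, 24 mm wide, 12 mm deep, 48 mm apart; a brush lies along x in a pair. The slim brush occupies the left (+y) pair; the middle and right pairs are empty
- notch_middle (a point): point midway between the two middle notches of the rest, at the height (40.5 mm above the table) where the axis of a 12 mm handle lies when it sits in them; empty. The flat brush sits well when its brush_mid comes within about 12 mm of this point along the rest's x axis: then both rails carry its full round handle
- notch_right (a point): the same point for the right (-y) pair of notches, 48 mm to the right of the middle pair; empty
- dropper_cap (a point): the dropper, standing loose in the tall bottle's neck, already unscrewed: it lifts straight up. Point on its axis in its hard black cap (24 mm diameter, from 18 mm below this point to 8 mm above). Above stands the rubber bulb, 15 mm thick, top 36 mm above this point; below hangs a 7 mm glass pipette. z up. The bottle's shoulder, wider than the cap, lies 22 mm below. 30 g
- dropper_tip (a point): lower end of the dropper's glass pipette, on its axis, 68 mm below dropper_cap; it stands deep in the bottle and must rise 60 mm to clear the neck's rim
- dropper: the same dropper: origin on its axis, 8 mm below dropper_cap; z up
- bulb: the dropper's soft rubber bulb, above the cap: not to be gripped. Origin at its foot, on the axis
- ink_bottle: the tall ink bottle: amber glass with a paper label, 42 mm diameter, neck's rim 74 mm high, 118 mm to the top of the dropper's bulb. The tallest of three bottles standing in a row; it stands at any of the three places. Origin at the centre of its underside, z up
- well (a point): centre of the palette's middle well, level with its rim, 18 mm above the table. The well is 38 mm wide inside and 14 mm deep
- palette: white porcelain flower palette, 132 mm across and 18 mm high: six round wells round a centre well, all rims level. Origin at the centre of its underside
- short_ink_a: a short, shut ink bottle with a bulb cap, 38 mm diameter, 94 mm high to the bulb's top: not used. Origin at the centre of its underside
- short_ink_b: the other short, shut ink bottle, the same size: not used
- jar: empty low glass jar, 66 mm diameter, 66 mm high, between the bottles and the palette or the rest: not used. Origin at the centre of its underside
- paper_cup: paper cup, 65 mm diameter, 68 mm high, on the other side of the bottles: not used. Origin at the centre of its underside
- slim_brush: slim black round brush, 7 mm thick, 205 mm long, lying in the left pair of notches of the rest: not used. Origin on its axis

How it is judged:
On the way, in this order (a step that is already met when the one before it is completed fails the run):
1. the flat brush lies level in an empty pair of notches of the rest, in line with it, and is let go (((distance between brush_mid and notch_middle below 0.03 m and y of brush_mid in the frame of notch_middle between -0.005 and 0.005 m and z of brush_mid in the frame of notch_middle between -0.004 and 0.004 m) or (distance between brush_mid and notch_right below 0.03 m and y of brush_mid in the frame of notch_right between -0.005 and 0.005 m and z of brush_mid in the frame of notch_right between -0.004 and 0.004 m)) and angle between brush's own x axis and vertical between 1.52 and 1.62 rad and angle between the x axis of brush and the x axis of rest, either way round below 0.09 rad and contact force between brush and the fingers below 0.05 N and linear speed of brush below 0.02 m/s), for 0.3 s.
2. the dropper is held upright, clear above the tall bottle's neck (contact force between dropper and the fingers above 1 N and angle between dropper's own z axis and vertical below 0.15 rad and z of dropper_tip in the frame of ink_bottle above 0.076 m), for 0.1 s.
At the end, for the whole second after the job is handed in: Dropper held still in the fingers, upright within 8 degrees, tip within 12 mm of the middle of the centre well and 3 to 20 mm above its rim, touching nothing; flat brush let go in an empty pair of notches, level within 3 and in line within 5 degrees; tall bottle upright (all of step 1 and contact force between dropper and the fingers above 1 N and angle between dropper's own z axis and vertical below 0.15 rad and horizontal distance between dropper_tip and well below 0.012 m and z of dropper_tip in the frame of well between 0.003 and 0.02 m and linear speed of dropper below 0.02 m/s and contact force between dropper and palette below 0.05 N and contact force between dropper and brush below 0.05 N and contact force between dropper and rest below 0.05 N and contact force between dropper and ink_bottle below 0.05 N and angle between ink_bottle's own z axis and vertical below 0.1 rad); the arm keeps its last pose, push and grip.
It fails at once if the rubber bulb is squeezed (over 2 N) (contact force between bulb and the fingers above 2 N).
It fails at once if the dropper is tipped more than 30 degrees, or strikes the palette, a short bottle, the jar, the cup or the slim brush (angle between dropper's own z axis and vertical above 0.52 rad or contact force between dropper and palette above 0.2 N or contact force between dropper and short_ink_a above 0.5 N or contact force between dropper and short_ink_b above 0.5 N or contact force between dropper and jar above 0.5 N or contact force between dropper and paper_cup above 0.5 N or contact force between dropper and slim_brush above 0.5 N).
It fails at once if the brush is dropped or thrown rather than laid down (contact force between brush and the fingers below 0.01 N and linear speed of brush above 0.5 m/s).
It fails at once if the tall bottle or the palette is pushed more than 30 mm away, or the bottle is tipped (distance of any of ink_bottle, palette from where it was at the start of the episode above 0.03 m or angle between ink_bottle's own z axis and vertical above 0.3 rad).
It fails at once if a short bottle, the jar, the cup or the slim brush is pushed more than 25 mm away or knocked over (distance of any of short_ink_a, short_ink_b, jar, paper_cup, slim_brush from where it was at the start of the episode above 0.025 m or angle between any of short_ink_a, short_ink_b, jar, paper_cup's own z axis and vertical above 0.3 rad).
It also fails if it takes over 64 s, if anything falls off the work surface, if the arm or the gripper's body presses on something with over 40 N, if the wrist force passes 120 N, or if a joint passes its speed limit or range.

## Robot

A 6-joint arm with a two-finger parallel gripper is mounted at the origin on the work surface. World frame = base frame: x ahead of the robot, y to its left, z up, the work surface at z = 0. Lengths are in m, angles in rad, forces in N, time in s.
With the tool pointing down it reaches from about 0.25 to 0.775 m from the base axis. Payload 4 kg.
Tool frame: the origin (TCP) lies on the centre line of the jaws, within the pads' length; the fingertips stand 17 mm ahead of it and the grasp point (between the pads) lies 2 mm behind it; z points along the fingers, y is the line along which they close (so a half turn about z gives the same grasp; the last joint's range is limited). The gripper opens to 94 mm and grips with 3 to 60 N. Pads are 16 mm wide; open, the fingers measure 119 mm over their backs; the gripper's body (75 mm by 177 mm) begins 78 mm behind the grasp point.
Start: joints at [1.033, 0.087, 1.371, -0, 1.684, -0.103], TCP at [0.232, 0.499, 0.19] pointing down, gripper open.
Joint ranges: [-3.1, 3.1], [-0.76, 2.03], [0.27, 2.55], [-1.08, 4.22], [0.17, 2.65], [-2.57, 2.57]. Speed limits (rad/s): [2.79, 2.79, 3.14, 3.14, 3.14, 3.14].

## Interface

Orientations are given as [roll, pitch, yaw] about the fixed x, y, z axes, in that order (R = Rz(yaw) Ry(pitch) Rx(roll)).
In Python, from bench import robot gives the robot as it stands.
- The arm moves only by the tool servo_tool, never from a script. Its argument "plan" is a list of rows, each a list of 7 numbers: the shift along the tool's x, y, z normalised to -1 to 1, where 1 is 0.1 m, then the turn, a rotation vector about the tool's x, y, z normalised to -1 to 1, where 1 is pi/2 rad, then the finger opening in mm, from 0 to 94. In form: [[x, y, z, ax, ay, az, gripper], ...]. A call has 1 to 12 rows; each row is the pose to reach, as a shift and turn from the pose commanded when the call began, along the tool's axes at that moment; what a row does not reach only later rows make up. A row lasts 1/12 s, in which the tool goes at most 41.7 mm and 7.16 degrees, less where a joint would pass 70% of its speed; a pose out of reach is approached as far as the arm can. A call with a number of a shift or a turn outside -1 to 1 is refused whole. A call with a gripper value outside its range is refused whole. The fingers move at their own pace and stop on an object; the grip force is fixed at half the most. Time passes only in rows, so rows that repeat a pose let the fingers close. It gives the time, the measured TCP pose, the force, the opening and the grip force at its end, in the units of the state.
- robot.get_obs(): the state, without advancing time (a new reading comes with each control period).
- robot.snapshot(name): name is "scene" or "top" or "wrist"; returns the picture (420x560x3 uint8, red, green, blue); there is no depth.
- robot.camera_params(name): a dict with "camera_matrix" (3x3 intrinsics, pixels), "distortion" ([k1, k2, p1, p2, k3] as OpenCV has them; the pictures are not rectified), "rvec" (rotation vector, rad) and "tvec" (3), from world to camera coordinates, as OpenCV has them; the wrist camera has in their place "tool_from_camera" (4x4, takes a point from camera to tool coordinates, whose origin is the TCP and whose axes are the flange's). Camera axes: x right, y down, z forward; pixel columns grow to the right and rows downward; lengths in m; the calibration is good to about 2 mm. A picture is of the moment at which its call begins: read the wrist's pose just before it. camera_params takes no time and is no camera call.
- robot.close_job(): hands the job in; it is judged then, once.
Trained networks look in the newest picture that a camera, given by its name, has taken for a name from the list of things; names that differ only in an ending like _2 or _b are one class to them, and where a whole thing is asked for, a point or a joint stands for the part that bears it (a point fixed in the world has none). Each returns a list of dicts, best first, with "conf" (0 to 1); they miss things now and then, are a little off and sometimes report something else, mostly with a low value. They report only what shows in the picture. A call takes as long as a camera call.
- robot.find_in(thing, camera): "extent" ([centre column, centre row, width, height] in pixels, round what is visible of it).
The state is a dict: "time": time; "joint_positions": joint angles; "qvel": joint speeds; "joint_torque": joint torques, N m; "tool_pos": TCP position; "ee_rot": TCP orientation; "wrist_force": force on the tool from outside, world axes, zero at the start; "wrist_torque": the same for the moment, N m; "width": finger opening in m; "finger_force": force on a finger pad.
Only numpy, scipy, OpenCV 4.12 (cv2) and the standard library are available. Lean on these libraries where they do the work, as an engineer would, in place of code of your own. Each camera call takes 0.05 s, during which the arm holds its last target. There are 200 camera calls.

## Working session

There is one attempt and no reset: what is moved stays moved. The work goes in short steps, Python scripts to look and compute and a tool call to move; the robot and the scene stay as the last step left them, time stands still between calls to the robot, and variables do not carry over. Pictures are saved under pics/ and viewed, at most 10 in all, crops included, and the job is handed in when it is done.

Besides the shell and the picture viewer there is one more tool, called as a command line: name --pt "numbers of a row" for each row, then --argument value for the rest. servo_tool: Moves the arm, as the interface text tells. Scaled input: -1 to 1 covers 0.1 m each way for a shift and pi/2 rad each way for a turn. Its arguments: {"type":"object","properties":{"plan":{"type":"array","items":{"type":"array","items":{"type":"number"}}}},"required":["plan"]}

```bash
mkdir -p pics
cat > h.py <<'E'
import numpy as np, cv2
from scipy.spatial.transform import Rotation as R
from bench import robot
def cam(n):
    p=robot.camera_params(n); K=np.array(p["camera_matrix"],float); D=np.array(p["distortion"],float)
    if n=="wrist":
        o=robot.get_obs(); T=np.eye(4); T[:3,:3]=R.from_euler('xyz',o["ee_rot"]).as_matrix(); T[:3,3]=o["tool_pos"]
        M=T@np.array(p["tool_from_camera"]); return K,D,M[:3,:3],M[:3,3]
    Rm=cv2.Rodrigues(np.array(p["rvec"],float))[0]; return K,D,Rm.T,-Rm.T@np.array(p["tvec"],float).ravel()
def ray(c,u,v):
    K,D,Rw,o=c; q=cv2.undistortPoints(np.array([[[u,v]]],float),K,D)[0,0]; return o,Rw@np.array([q[0],q[1],1])
def atz(c,u,v,z):
    o,d=ray(c,u,v); return o+d*(z-o[2])/d[2]
def proj(c,P):
    K,D,Rw,o=c; r=cv2.Rodrigues(Rw.T)[0]; return cv2.projectPoints(np.atleast_2d(np.array(P,float)),r,-Rw.T@o,K,D)[0][:,0]
def snap(n,f=None):
    c=cam(n); im=robot.snapshot(n)
    if f: cv2.imwrite('pics/'+f,cv2.cvtColor(im,cv2.COLOR_RGB2BGR))
    return c,im
E
python3 - <<'E'
from h import *
for n in("scene","top","wrist"):
    c,_=snap(n,n+"0.png"); print(n,c[3].round(3),c[2][:,2].round(2))
    if n!="wrist":
        for t in("brush","rest","dropper","ink_bottle","palette","short_ink_a","jar","paper_cup","slim_brush"):
            print(t,[(np.round(x["extent"]).tolist(),round(x["conf"],2)) for x in robot.find_in(t,n)[:3]])
im=np.vstack([cv2.imread('pics/scene0.png'),cv2.imread('pics/top0.png')])
o=robot.get_obs();print(o["ee_rot"],o["time"])
E
```

```text
scene [ 0.83  -0.394  0.657] [-0.37  0.52 -0.77]
brush [([369.0, 159.0, 97.0, 14.0], 0.75)]
rest [([197.0, 324.0, 108.0, 109.0], 0.73), ([214.0, 290.0, 81.0, 67.0], 0.3)]
dropper [([249.0, 173.0, 13.0, 25.0], 0.79)]
ink_bottle [([249.0, 194.0, 24.0, 24.0], 0.74), ([248.0, 172.0, 9.0, 20.0], 0.45)]
palette [([369.0, 164.0, 59.0, 47.0], 0.57), ([248.0, 173.0, 12.0, 25.0], 0.31)]
short_ink_a [([330.0, 236.0, 19.0, 40.0], 0.82)]
jar [([332.0, 195.0, 28.0, 39.0], 0.69), ([370.0, 164.0, 55.0, 44.0], 0.16)]
paper_cup []
slim_brush [([213.0, 291.0, 82.0, 67.0], 0.61), ([247.0, 173.0, 9.0, 25.0], 0.4)]
top [0.384 0.013 1.117] [ 0.14 -0.02 -0.99]
brush [([161.0, 184.0, 53.0, 90.0], 0.78), ([161.0, 182.0, 60.0, 57.0], 0.5)]
rest [([392.0, 208.0, 78.0, 44.0], 0.92)]
dropper [([273.0, 249.0, 11.0, 14.0], 0.43)]
ink_bottle [([272.0, 251.0, 17.0, 19.0], 0.62)]
palette [([162.0, 183.0, 60.0, 55.0], 0.9)]
short_ink_a [([278.0, 162.0, 19.0, 21.0], 0.83), ([287.0, 206.0, 16.0, 15.0], 0.57), ([161.0, 184.0, 52.0, 88.0], 0.31)]
jar [([233.0, 190.0, 36.0, 33.0], 0.87), ([163.0, 181.0, 63.0, 50.0], 0.6)]
paper_cup [([332.0, 195.0, 29.0, 24.0], 0.8)]
slim_brush [([373.0, 211.0, 3.0, 82.0], 0.65)]
wrist [0.165 0.53  0.385] [ 0.23 -0.11 -0.97]
[3.14151264e+00 2.14764964e-05 2.70684279e+00] 1.05
```

View pics/top0.png

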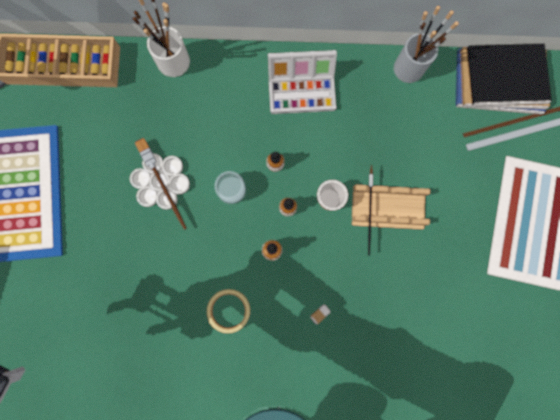

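View pics/scene0.png

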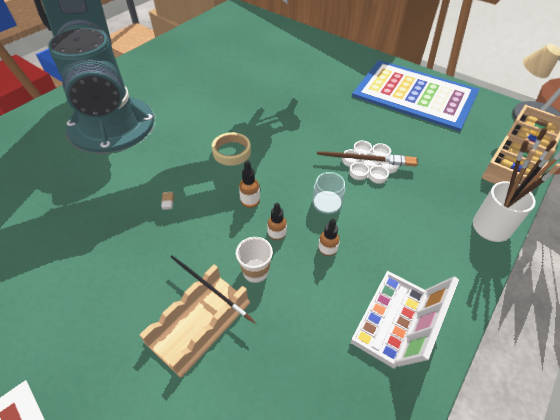

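The top view shows the palette at (161,183) with the brush across it from (184,229) to (140,142). The tall bottle is nearest the robot at (272,250), the cup at (332,195), the jar at (230,187), and the rest at (392,207) with the slim brush in its left pair.

Run:
```python
from h import *
t=cam("top"); s=cam("scene")
for n,u,v,z in [("hend",184.5,229,.024),("bristle",140,141,.024),("palette",161.5,183.5,.018),("jar",231,187,.066),("cup",332,194,.068),("capbulb",272.5,249,.11),("sA",276,160,.09),("sB",288,206,.09),
 ("restTL",355,187,.044),("restTR",429,191,.044),("restBL",353,224,.044),("restBR",425,229,.044)]:
    print(n,atz(t,u,v,z).round(4))
# triangulate dropper bulb top/scene
def tri(a,b):
    A=[];B=[]
    for o,d in(a,b):
        d=d/np.linalg.norm(d);P=np.eye(3)-np.outer(d,d);A.append(P);B.append(P@o)
    return np.linalg.solve(sum(A),sum(B))
print(tri(ray(t,272,249),ray(s,249,172)).round(4))
```

```text
hend [0.4861 0.2106 0.024 ]
bristle [0.6838 0.3208 0.024 ]
palette [0.5883 0.2682 0.018 ]
jar [0.5753 0.1076 0.066 ]
cup [ 0.565  -0.1107  0.068 ]
capbulb [0.4413 0.0148 0.11  ]
sA [0.6317 0.0119 0.09  ]
sB [ 0.5333 -0.0155  0.09  ]
restTL [ 0.5861 -0.1646  0.044 ]
restTR [ 0.5811 -0.3298  0.044 ]
restBL [ 0.5035 -0.1601  0.044 ]
restBR [ 0.4961 -0.319   0.044 ]
[0.4441 0.0174 0.0863]
```

```bash
cat >> h.py <<'E'
def plan(p,yaw=None,start=None):
    """print tool-axis moves (units of servo_tool) to p with tool y axis at angle yaw (deg), tool down"""
    o=robot.get_obs(); p0=np.array(o["tool_pos"] if start is None else start[0]); R0=R.from_euler('xyz',o["ee_rot"])
    y=R0.as_matrix()[:,1]; cy=np.degrees(np.arctan2(y[1],y[0]))
    if start is not None: cy=start[1]; 
    Rt=R.from_matrix(np.array([[np.sin(np.radians(a)),np.cos(np.radians(a)),0] if 0 else [0,0,0] for a in [0,0,0]]) + mk(cy)) if start is not None else R0
    yt=cy if yaw is None else (yaw-cy+90)%180-90+cy
    rv=(Rt.inv()*R.from_matrix(mk(yt))).as_rotvec()/(np.pi/2)
    d=np.array(p)-p0; n=max(1,int(np.ceil(max(np.abs(Rt.inv().apply(d)).max(),np.abs((R.from_matrix(mk(yt)).inv()).apply(d)).max())/.1)))
    print("pos",p0.round(4),"yaw",round(cy,2),"->",round(yt,2),"first:",(Rt.inv().apply(d/n)/.1).round(3),rv.round(4),"then x%d:"%(n-1),(R.from_matrix(mk(yt)).inv().apply(d/n)/.1).round(3))
def mk(a):
    a=np.radians(a); y=np.array([np.cos(a),np.sin(a),0]); z=np.array([0,0,-1.]); return np.column_stack([np.cross(y,z),y,z])
E
sed -i 's/Rt=R.from_matrix(np.array.*$/Rt=R.from_matrix(mk(cy)) if start is not None else R0/' h.py
python3 - <<'E'
from h import *
plan([.583,.265,.19],119.1)
E
```

```text
pos [0.2317 0.4988 0.19  ] yaw 65.09 -> 119.1 first: [-0.834 -0.128  0.   ] [ 0.      0.     -0.6001] then x4: [-0.386 -0.75   0.   ]
```

servo_tool --pt "-0.834 -0.128 0 0 0 -0.6 94" --pt "-0.834 -0.128 0 0 0 -0.6 94" --pt "-0.834 -0.128 0 0 0 -0.6 94" --pt "-0.834 -0.128 0 0 0 -0.6 94" --pt "-0.834 -0.128 0 0 0 -0.6 94" --pt "-0.834 -0.128 0 0 0 -0.6 94" --pt "-0.834 -0.128 0 0 0 -0.6 94" --pt "-0.834 -0.128 0 0 0 -0.6 94" --pt "-0.834 -0.128 0 0 0 -0.6 94"

```text
time: 1.8
tool_pos: [0.302, 0.4521, 0.19]
ee_rot: [3.142, 0.0, -2.633]
wrist_force: [-0.4, 0.0, 0.0]
width: 0.0941
finger_force: 0.0
```

servo_tool --pt "-0.386 -0.75 0 0 0 0 40" --pt "-0.386 -0.75 0 0 0 0 40" --pt "-0.386 -0.75 0 0 0 0 40"

```text
time: 2.05
tool_pos: [0.3769, 0.4018, 0.1897]
ee_rot: [-3.138, 0.001, -2.643]
wrist_force: [-0.0, -0.2, 0.4]
width: 0.0778
finger_force: 0.0
```

servo_tool --pt "-0.386 -0.75 0 0 0 0 40" --pt "-0.386 -0.75 0 0 0 0 40" --pt "-0.386 -0.75 0 0 0 0 40"

```text
time: 2.3
tool_pos: [0.4471, 0.3546, 0.1894]
ee_rot: [-3.138, 0.001, -2.643]
wrist_force: [-1.1, 0.2, 0.2]
width: 0.0578
finger_force: 0.0
```

servo_tool --pt "-0.386 -0.75 0 0 0 0 40" --pt "-0.386 -0.75 0 0 0 0 40" --pt "-0.386 -0.75 0 0 0 0 40"

```text
time: 2.55
tool_pos: [0.517, 0.3077, 0.189]
ee_rot: [-3.138, 0.0, -2.643]
wrist_force: [-0.2, 0.4, -1.0]
width: 0.0406
finger_force: 0.0
```

servo_tool --pt "-0.386 -0.75 0 0 0 0 40" --pt "-0.386 -0.75 0 0 0 0 40" --pt "-0.386 -0.75 0 0 0 0 40" --pt "-0.386 -0.75 0 0 0 0 40" --pt "-0.386 -0.75 0 0 0 0 40"

```text
time: 2.97
tool_pos: [0.582, 0.2656, 0.1897]
ee_rot: [3.14, -0.001, -2.635]
wrist_force: [0.1, -0.1, -0.0]
width: 0.0401
finger_force: 0.0
```

Run:
```python
from h import *
o=robot.get_obs();print(o["time"],o["tool_pos"],o["ee_rot"])
c,im=snap("wrist","w1.png")
for t in("brush","palette"): print(t,[(np.round(x["extent"],1).tolist(),round(x["conf"],2)) for x in robot.find_in(t,"wrist")[:2]])
print(proj(c,[[.583,.265,.024],[.4861,.2106,.024],[.6838,.3208,.024],[.588,.268,.018]]).round())
```

```text
2.9667 [0.58201862 0.26561718 0.18967538] [ 3.14043899e+00 -8.46896283e-04 -2.63511540e+00]
brush [([285.6, 182.2, 22.9, 207.9], 0.87)]
palette [([290.8, 192.1, 112.8, 111.4], 0.71)]
[[287. 185.]
 [286.  76.]
 [287. 282.]
 [287. 189.]]
```

View pics/w1.png

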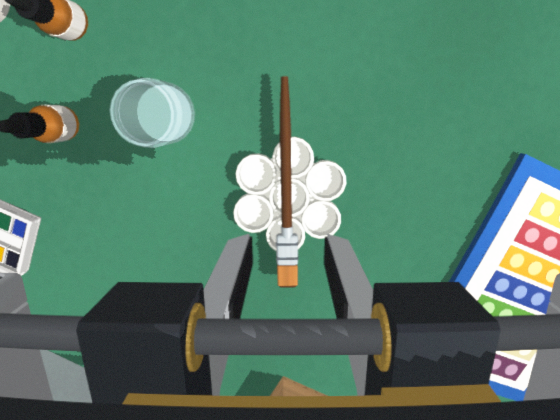

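The wrist view shows the brush running straight from (285,77) to (288,286), and the centre well at about (290,196).

Run:
```python
from h import *
c=cam("wrist")
a=atz(c,285,76.5,.024);b=atz(c,288,286.5,.024); d=(b-a);L=np.linalg.norm(d);d/=L
yaw=np.degrees(np.arctan2(d[1],d[0])); m=a+.111*d; m2=b-.119*d
print(a,b,L,yaw,m,m2)
im=cv2.imread('pics/w1.png'); 
mask=(cv2.cvtColor(im,cv2.COLOR_BGR2HSV)[...,1]<60)&(im[...,0]>150)
mask[:,:230]=0;mask[:,350:]=0;mask[:130]=0;mask[255:]=0
pts=cv2.findNonZero(mask.astype(np.uint8));(u,v),r=cv2.minEnclosingCircle(pts)
print("pal",u,v,r,atz(c,u,v,.018),"ext",atz(c,290.8,192.1,.018),"well",atz(c,290.5,196,.018))
mm=(m+m2)/2; plan([mm[0],mm[1],.0365],yaw+90)
```

```text
[0.48687406 0.21065331 0.024     ] [0.68782297 0.32592074 0.024     ] 0.2316614858653022 29.839255033750902 [0.58315821 0.2658834  0.024     ] [0.58459942 0.26671011 0.024     ]
pal 289.0367126464844 195.35720825195312 59.90019607543945 [0.59293874 0.27443446 0.018     ] ext [0.58878861 0.27433684 0.018     ] well [0.59279122 0.27619673 0.018     ]
pos [0.5816 0.2663 0.1905] yaw 119.17 -> 119.84 first: [-0.01  -0.006  0.77 ] [ 0.0003  0.0003 -0.0074] then x1: [-0.01  -0.006  0.77 ]
```

servo_tool --pt "-0.02 -0.01 0.4 0 0 -0.007 40" --pt "-0.02 -0.01 0.8 0 0 -0.007 40" --pt "-0.02 -0.01 1 0 0 -0.007 40" --pt "-0.02 -0.01 1 0 0 -0.007 40" --pt "-0.02 -0.01 1 0 0 -0.007 40"

```text
time: 3.53
tool_pos: [0.5834, 0.2657, 0.0892]
ee_rot: [3.141, -0.003, -2.622]
wrist_force: [-0.6, 0.2, 1.0]
width: 0.0398
finger_force: 0.0
```

servo_tool --pt "0 0 0.2 0 0 0 36" --pt "0 0 0.3 0 0 0 36" --pt "0 0 0.4 0 0 0 36" --pt "0 0 0.4 0 0 0 36" --pt "0 0 0.4 0 0 0 36" --pt "0 0 0.4 0 0 0 36"

```text
time: 4.03
tool_pos: [0.5856, 0.2654, 0.0512]
ee_rot: [-3.141, 0.002, -2.623]
wrist_force: [-0.9, -0.3, 1.7]
width: 0.0361
finger_force: 0.0
```

Run:
```python
from h import *
o=robot.get_obs();print(o["time"],o["wrist_force"])
c,im=snap("wrist","w2.png")
plan([.5838,.2663,.0365],119.84)
```

```text
4.0333 [-0.93691877 -0.31444318  1.66035325]
pos [0.5857 0.2654 0.0513] yaw 119.72 -> 119.84 first: [0.012 0.018 0.148] [-0.0002  0.0014 -0.0014] then x0: [0.012 0.018 0.148]
```

View pics/w2.png

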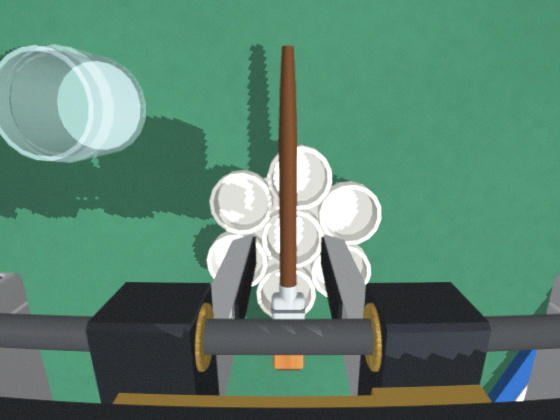

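The fingers straddle the handle, centred at column 289 between the pads at 250 and 328. I lower and close.

servo_tool --pt "0.01 0.01 0.08 0 0 0 36" --pt "0.01 0.01 0.12 0 0 0 36" --pt "0.01 0.01 0.145 0 0 0 36" --pt "0.01 0.01 0.145 0 0 0 36" --pt "0.01 0.01 0.145 0 0 0 5" --pt "0.01 0.01 0.145 0 0 0 5" --pt "0.01 0.01 0.145 0 0 0 5" --pt "0.01 0.01 0.145 0 0 0 5" --pt "0.01 0.01 0.145 0 0 0 5" --pt "0.01 0.01 0.145 0 0 0 5" --pt "0.01 0.01 0.145 0 0 0 5"

```text
time: 5.0
tool_pos: [0.5837, 0.2655, 0.0356]
ee_rot: [-3.142, 0.0, -2.623]
wrist_force: [-0.1, -0.5, -0.3]
width: 0.0054
finger_force: 0.0
```

Run:
```python
from h import *
o=robot.get_obs();print(o["time"],o["tool_pos"],o["wrist_force"],o["width"],o["finger_force"])
```

```text
5.0 [0.58365083 0.26549781 0.03560245] [-0.08397197 -0.5307612  -0.27213848] 0.005354757396585472 0.0
```

Run:
```python
from h import *
_,a=snap("wrist");_,b=snap("scene");_,t=snap("top")
a=a[100:420,130:430]; b=cv2.resize(b[100:240,280:440],None,fx=2.5,fy=2.5)[:350]; t=cv2.resize(t[120:240,100:220],None,fx=2.5,fy=2.5)
W=np.zeros((600,800,3),np.uint8); W[:320,:300]=a; W[:350,300:700]=b; W[300:600,:300][20:]=t[20:]
cv2.imwrite('pics/m3.png',W[...,::-1])
```

```text
(no output)
```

View pics/m3.png

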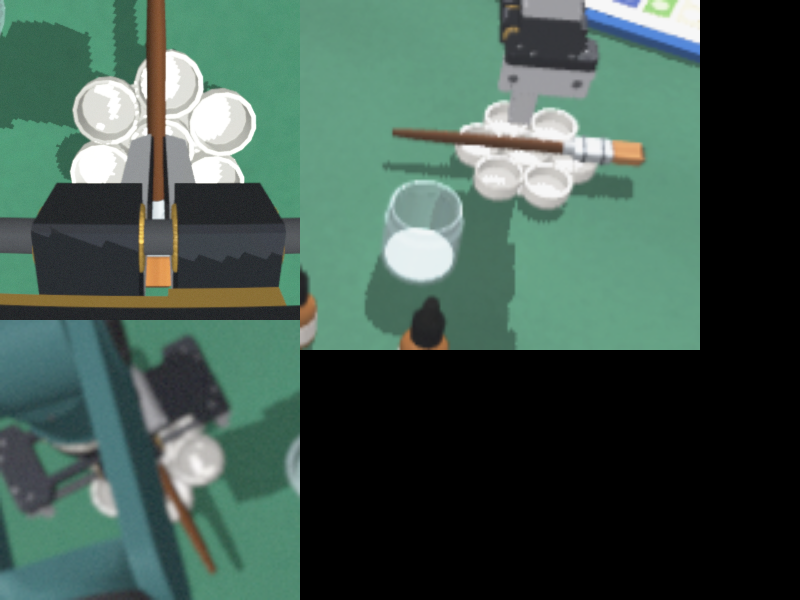

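Run:
```python
from h import *
c=cam("wrist");s=cam("scene");o=robot.get_obs();p=np.array(o["tool_pos"]);Rm=R.from_euler('xyz',o["ee_rot"]).as_matrix()
print(c[0].round(1).tolist(),o["width"],o["finger_force"])
for x in(-8,8):
  for y in(-3,3):
    for z in(-20,17):
      P=p+Rm@(np.array([x,y,z])/1e3); print(x,y,z,proj(c,P).round()[0]-[130,100],((proj(s,P)[0]-[280,100])*2.5+[300,0]).round())
```

```text
[[343.3, 0.0, 287.9], [0.0, 343.3, 203.8], [0.0, 0.0, 1.0]] 0.005172309500717853 0.0
-8 -3 -20 [153. 165.] [527. 118.]
-8 -3 17 [153. 141.] [520. 148.]
-8 3 -20 [163. 165.] [527. 114.]
-8 3 17 [162. 141.] [519. 144.]
8 -3 -20 [152. 138.] [509. 116.]
8 -3 17 [153. 118.] [502. 146.]
8 3 -20 [163. 138.] [509. 112.]
8 3 17 [163. 118.] [502. 142.]
```

Run:
```python
from h import *
_,a=snap("wrist");_,b=snap("scene")
a=cv2.resize(a[190:340,230:350],None,fx=4,fy=4)[:600,:400]; b=cv2.resize(b[130:180,340:390],None,fx=8,fy=8)
W=np.zeros((600,800,3),np.uint8); W[:a.shape[0],:400]=a; W[:400,400:]=b
cv2.imwrite('pics/m4.png',W[...,::-1])
```

```text
(no output)
```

View pics/m4.png

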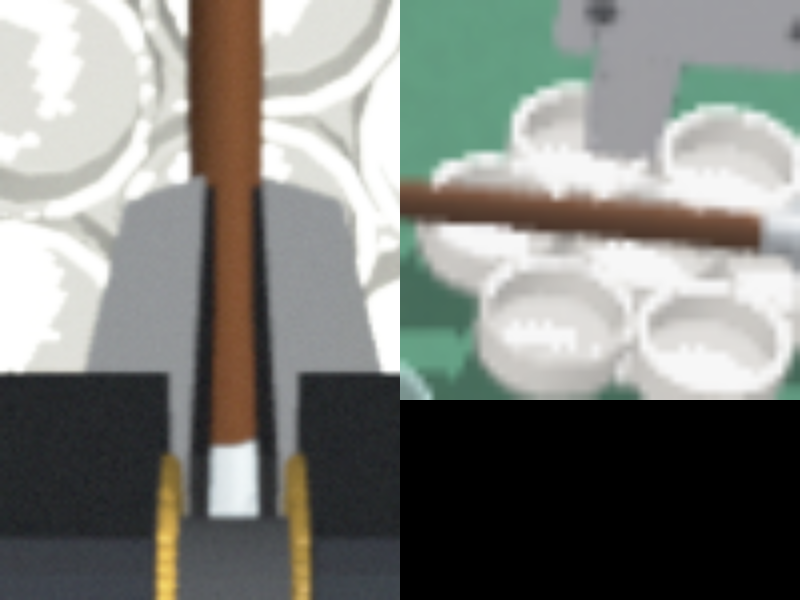

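Run:
```python
from h import *
s=cam("scene");c=cam("wrist");p=np.array([.58365,.2655,0])
for q in(3,9,15):
  for z in(.018,.035,.045,.055,.065):
    P=p+np.array([.5,-.87,0])*q/1e3; P[2]=z; print(q,z,proj(s,P)[0].round(1))
import glob
print(proj(s,[[.4869,.2107,.024],[.5838,.2663,.024],[.6878,.3259,.024],[.4869,.2107,.018]]).round(1))
o=robot.get_obs();Rm=R.from_euler('xyz',o["ee_rot"]).as_matrix();p=np.array(o["tool_pos"])
for z in(17,5,-5,-15):
  for x in(-8,8): print(x,z,[proj(c,p+Rm@(np.array([x,y,z])/1e3)).round(1)[0].tolist() for y in(-2.7,2.7,-15)])
```

```text
3 0.018 [364.3 159.1]
3 0.035 [365.6 153.7]
3 0.045 [366.4 150.4]
3 0.055 [367.1 147.1]
3 0.065 [367.9 143.7]
9 0.018 [364.4 160.9]
9 0.035 [365.6 155.5]
9 0.045 [366.4 152.2]
9 0.055 [367.2 148.9]
9 0.065 [368.  145.5]
15 0.018 [364.4 162.7]
15 0.035 [365.7 157.3]
15 0.045 [366.4 154. ]
15 0.055 [367.2 150.7]
15 0.065 [368.  147.3]
[[316.8 151.8]
 [365.  156.1]
 [417.8 160.8]
 [316.6 153.7]]
-8 17 [[283.8, 241.4], [292.0, 241.4], [265.1, 241.4]]
8 17 [[283.7, 218.2], [292.1, 218.2], [264.7, 218.2]]
-8 5 [[283.6, 248.3], [292.3, 248.3], [263.9, 248.4]]
8 5 [[283.5, 224.0], [292.3, 224.0], [263.4, 224.0]]
-8 -5 [[283.4, 254.7], [292.5, 254.7], [262.8, 254.7]]
8 -5 [[283.3, 229.3], [292.5, 229.3], [262.3, 229.3]]
-8 -15 [[283.2, 261.7], [292.7, 261.7], [261.6, 261.7]]
8 -15 [[283.1, 235.2], [292.8, 235.2], [261.0, 235.2]]
```

The scene view shows the closed fingertips hanging above the brush, ending at about (368,150). That puts the tips at z ≈ 0.05, so the real fingertips are about 30 mm shorter than stated and closed on air. I open them and go lower, checking by force and picture.

servo_tool --pt "0 0 0 0 0 0 36" --pt "0 0 0 0 0 0 36" --pt "0 0 0 0 0 0 36" --pt "0 0 0 0 0 0 36" --pt "0 0 0.08 0 0 0 36" --pt "0 0 0.15 0 0 0 36" --pt "0 0 0.2 0 0 0 36" --pt "0 0 0.22 0 0 0 36" --pt "0 0 0.22 0 0 0 36" --pt "0 0 0.22 0 0 0 36"

```text
time: 6.08
tool_pos: [0.5834, 0.2654, 0.0131]
ee_rot: [3.141, -0.001, -2.623]
wrist_force: [-0.3, -0.6, -1.0]
width: 0.0356
finger_force: 0.0
```

Run:
```python
from h import *
o=robot.get_obs();print(o["tool_pos"],o["wrist_force"])
_,a=snap("wrist");_,b=snap("scene")
a=cv2.resize(a[190:340,230:350],None,fx=4,fy=4)[:600,:400]; b=cv2.resize(b[130:180,340:390],None,fx=8,fy=8)
W=np.zeros((600,800,3),np.uint8); W[:a.shape[0],:400]=a; W[:400,400:]=b
cv2.imwrite('pics/m5.png',W[...,::-1])
```

```text
[0.58338441 0.26541021 0.01306607] [-0.25349484 -0.6049953  -1.04993255]
```

View pics/m5.png

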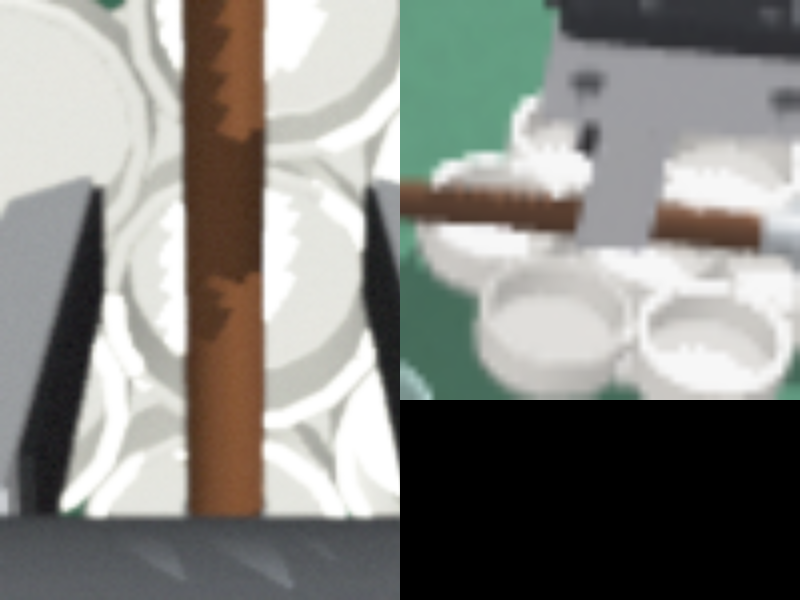

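Now the near fingertip at (366,161) in the scene view covers the brush, at about z 0.03. I step lower with force checks.

servo_tool --pt "0 0 0.03 0 0 0 36" --pt "0 0 0.05 0 0 0 36" --pt "0 0 0.05 0 0 0 36" --pt "0 0 0.05 0 0 0 36"

```text
time: 6.52
tool_pos: [0.5834, 0.2654, 0.0083]
ee_rot: [3.141, -0.0, -2.623]
wrist_force: [-0.3, -0.9, -0.2]
width: 0.036
finger_force: 0.0
```

servo_tool --pt "0 0 0.02 0 0 0 36" --pt "0 0 0.02 0 0 0 36" --pt "0 0 0.02 0 0 0 36"

```text
time: 6.77
tool_pos: [0.5835, 0.2655, 0.0063]
ee_rot: [3.141, -0.0, -2.623]
wrist_force: [0.2, 0.9, -0.6]
width: 0.036
finger_force: 0.0
```

servo_tool --pt "0 0 0.02 0 0 0 36" --pt "0 0 0.02 0 0 0 36" --pt "0 0 0.02 0 0 0 36"

```text
time: 7.02
tool_pos: [0.5834, 0.2654, 0.0043]
ee_rot: [3.142, -0.0, -2.623]
wrist_force: [0.3, -0.2, -0.6]
width: 0.0358
finger_force: 0.0
```

servo_tool --pt "0 0 0 0 0 0 20" --pt "0 0 0 0 0 0 14" --pt "0 0 0 0 0 0 9" --pt "0 0 0 0 0 0 9" --pt "0 0 0 0 0 0 9" --pt "0 0 0 0 0 0 9" --pt "0 0 0 0 0 0 9"

```text
time: 7.6
tool_pos: [0.5836, 0.2655, 0.0046]
ee_rot: [3.142, 0.0, -2.623]
wrist_force: [0.5, -0.5, 0.6]
width: 0.0109
finger_force: 30.0
```

Gripped with 30 N. I lift gently and look at the rest at the same time.

servo_tool --pt "0 0 -0.05 0 0 0 5" --pt "0 0 -0.15 0 0 0 5" --pt "0 0 -0.3 0 0 0 5" --pt "0 0 -0.5 0 0 0 5" --pt "0 0 -0.7 0 0 0 5" --pt "0 0 -0.9 0 0 0 5" --pt "0 0 -1 0 0 0 5" --pt "0 0 -1 0 0 0 5"

```text
time: 8.27
tool_pos: [0.5857, 0.2662, 0.1091]
ee_rot: [-3.14, 0.008, -2.623]
wrist_force: [0.6, 1.1, -0.2]
width: 0.0112
finger_force: 30.0
```

servo_tool --pt "0 0 -0.2 0 0 0 5" --pt "0 0 -0.5 0 0 0 5" --pt "0 0 -0.8 0 0 0 5" --pt "0 0 -1 0 0 0 5" --pt "0 0 -1 0 0 0 5" --pt "0 0 -1 0 0 0 5"

```text
time: 8.77
tool_pos: [0.5839, 0.2655, 0.2046]
ee_rot: [-3.141, 0.001, -2.623]
wrist_force: [0.4, 0.4, -1.0]
width: 0.0107
finger_force: 30.0
```

Run:
```python
from h import *
o=robot.get_obs();print(o["time"],o["width"],o["finger_force"])
_,a=snap("wrist","w6.png");_,b=snap("scene","s6.png");t,_=snap("top","t6.png")
b=cv2.resize(b[60:200,280:440],None,fx=2.5,fy=2.5)
W=np.zeros((600,800,3),np.uint8); W[:340,:400]=a[80:,80:480]; W[:350,400:]=b
W[350:]=cv2.resize(cv2.imread('pics/t6.png')[...,::-1][150:250,320:480],None,fx=2.5,fy=2.5)[:250,:].copy().repeat(1,0)[:, :400].repeat(2,1)[:,:800]
W[350:,400:]=0; W[350:,:400]=cv2.resize(cv2.imread('pics/t6.png')[...,::-1][150:250,320:480],(400,250))
cv2.imwrite('pics/m6.png',W[...,::-1])
plan([.5385,-.29,.2033],88)
```

```text
8.7667 0.01071647341648787 29.999888241291046
pos [0.5824 0.265  0.201 ] yaw 119.71 -> 88.0 first: [ 0.522 -0.767 -0.002] [-3.000e-04 -3.500e-03  3.524e-01] then x5: [ 0.041 -0.927 -0.004]
```

View pics/m6.png

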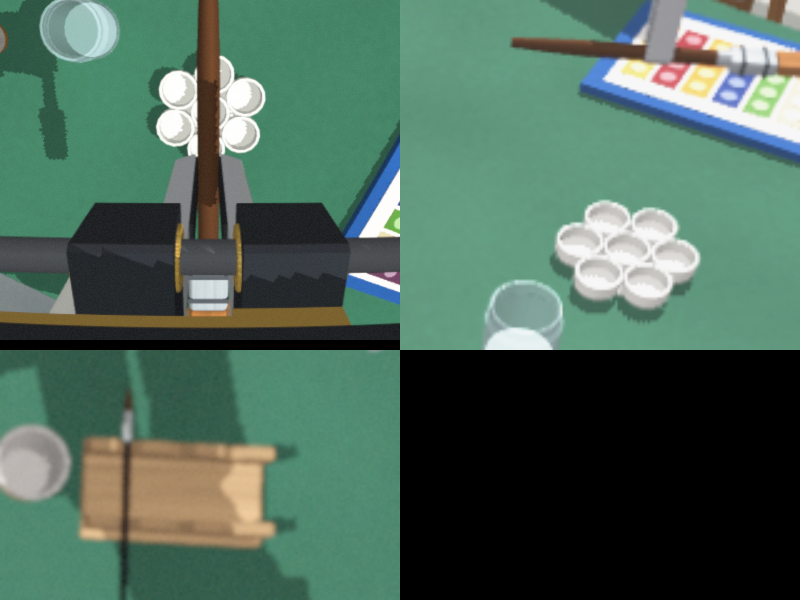

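The brush is held level, with the palette undisturbed and its centre well at (371,159) in the scene view. I now fit the pose of the rest by its silhouette in both fixed cameras.

```bash
cat > fit.py <<'E'
from h import *
from scipy.optimize import minimize
def box(cx,cy,x,y,z0,z1): return np.array([[cx+a*x/2,cy+b*y/2,z] for a in(-1,1) for b in(-1,1) for z in(z0,z1)])
parts=[box(0,0,.092,.164,0,.01),box(.034,0,.01,.164,0,.044),box(-.034,0,.01,.164,0,.044)]
def sil(c,q,parts,S=4):
    m=np.zeros((420*S,560*S),np.uint8)
    for P in parts:
        P=P@np.array([[np.cos(q[2]),np.sin(q[2]),0],[-np.sin(q[2]),np.cos(q[2]),0],[0,0,1]])+[q[0],q[1],0]
        h=cv2.convexHull((proj(c,P)*S+S/2).astype(np.float32)).round().astype(np.int32); cv2.fillConvexPoly(m,h,1)
    return cv2.resize(m.astype(np.float32),(560,420),interpolation=cv2.INTER_AREA)
def wood(f,roi):
    im=cv2.imread('pics/'+f); h=cv2.cvtColor(im,cv2.COLOR_BGR2HSV); m=((h[...,0]<28)&(h[...,1]>50)&(h[...,2]>60)).astype(np.float32)
    k=np.zeros_like(m); u0,u1,v0,v1=roi; k[v0:v1,u0:u1]=m[v0:v1,u0:u1]; return cv2.morphologyEx(k,cv2.MORPH_CLOSE,np.ones((5,5)))
if __name__=="__main__":
    ms=[(cam("top"),wood("t6.png",(348,435,178,236))),(cam("scene"),wood("scene0.png",(138,250,265,380)))]
    for sel in([0],[1],[0,1]):
        f=lambda q:sum(np.abs(sil(ms[i][0],q,parts)-ms[i][1]).sum()/ms[i][1].sum() for i in sel)
        r=min((minimize(f,[.54,-.243,y0],method='Nelder-Mead',options=dict(initial_simplex=np.array([[.54,-.243,y0],[.55,-.243,y0],[.54,-.235,y0],[.54,-.243,y0+.05]]))) for y0 in(-.06,0)),key=lambda r:r.fun)
        print(sel,r.x.round(4),round(r.fun,3))
    x,y,w=r.x
    for n,d in(("mid",0),("right",-.048)): print(n,x-d*np.sin(w),y+d*np.cos(w),np.degrees(w))
E
python3 fit.py
```

```text
[0] [ 0.5502 -0.2472 -0.0287] 0.021
[1] [ 0.5487 -0.2472 -0.0293] 0.051
[0, 1] [ 0.5497 -0.2472 -0.0277] 0.076
mid 0.5497081416668612 -0.24720551489846476 -1.5869138813048245
right 0.5483788617698437 -0.29518710527389297 -1.5869138813048245
```

Run:
```python
from h import *
plan([.5484,-.2952,.2],88.41)
```

```text
pos [0.5824 0.265  0.201 ] yaw 119.71 -> 88.41 first: [ 0.512 -0.783  0.004] [-3.000e-04 -3.500e-03  3.478e-01] then x5: [ 0.031 -0.935  0.002]
```

servo_tool --pt "0.1 -0.2 0 0 0 0.07 5" --pt "0.25 -0.4 0 0 0 0.15 5" --pt "0.4 -0.6 0 0 0 0.22 5" --pt "0.512 -0.783 0 0 0 0.29 5" --pt "0.512 -0.783 0 0 0 0.348 5" --pt "0.512 -0.783 0 0 0 0.348 5"

```text
time: 9.42
tool_pos: [0.577, 0.1707, 0.202]
ee_rot: [-3.141, -0.004, 3.11]
wrist_force: [0.2, 0.4, 0.3]
width: 0.0108
finger_force: 30.0
```

servo_tool --pt "0.01 -0.25 0 0 0 0 5" --pt "0.02 -0.5 0 0 0 0 5" --pt "0.03 -0.75 0 0 0 0 5" --pt "0.03 -0.935 0 0 0 0 5"

```text
time: 9.75
tool_pos: [0.5714, 0.0777, 0.2025]
ee_rot: [-3.141, -0.003, 3.117]
wrist_force: [-0.3, 0.3, -1.5]
width: 0.0109
finger_force: 30.0
```

servo_tool --pt "0.01 -0.25 0 0 0 0 5" --pt "0.02 -0.5 0 0 0 0 5" --pt "0.03 -0.75 0 0 0 0 5" --pt "0.03 -0.935 0 0 0 0 5"

```text
time: 10.08
tool_pos: [0.5659, -0.0158, 0.2026]
ee_rot: [-3.142, -0.003, 3.116]
wrist_force: [0.7, -0.2, -0.8]
width: 0.0106
finger_force: 30.0
```

servo_tool --pt "0.01 -0.25 0 0 0 0 5" --pt "0.02 -0.5 0 0 0 0 5" --pt "0.03 -0.75 0 0 0 0 5" --pt "0.03 -0.935 0 0 0 0 5"

```text
time: 10.42
tool_pos: [0.5604, -0.1091, 0.2025]
ee_rot: [3.141, -0.003, 3.116]
wrist_force: [0.2, 0.7, -0.5]
width: 0.0111
finger_force: 30.0
```

servo_tool --pt "0.01 -0.25 0 0 0 0 5" --pt "0.02 -0.5 0 0 0 0 5" --pt "0.03 -0.75 0 0 0 0 5" --pt "0.03 -0.935 0 0 0 0 5"

```text
time: 10.75
tool_pos: [0.5548, -0.2025, 0.2024]
ee_rot: [3.141, -0.003, 3.116]
wrist_force: [0.7, 0.0, -0.1]
width: 0.0108
finger_force: 30.0
```

servo_tool --pt "0.01 -0.25 0 0 0 0 5" --pt "0.02 -0.5 0 0 0 0 5" --pt "0.03 -0.75 0 0 0 0 5" --pt "0.03 -0.935 0 0 0 0 5" --pt "0.03 -0.935 0 0 0 0 5" --pt "0.03 -0.935 0 0 0 0 5" --pt "0.03 -0.935 0 0 0 0 5" --pt "0.03 -0.935 0 0 0 0 5"

```text
time: 11.42
tool_pos: [0.5501, -0.2934, 0.2039]
ee_rot: [3.14, -0.001, 3.116]
wrist_force: [0.5, 0.2, -0.3]
width: 0.0106
finger_force: 30.0
```

Run:
```python
from h import *
o=robot.get_obs();print(o["time"],o["width"],o["finger_force"],o["ee_rot"])
c,_=snap("wrist","w7.png");snap("scene","s7.png");t,_=snap("top","t7.png")
print([(np.round(x["extent"],1).tolist(),round(x["conf"],2)) for x in robot.find_in("brush","wrist")[:2]])
plan([.5484,-.2952,.06],88.41)
# expected brush line in wrist image (axis), brush z= tcp+.0195
p=np.array(o["tool_pos"]);d=mk(88.41)[:,1];d=np.array([d[1],-d[0],0])
print(proj(c,[p+d*k+[0,0,-.0195+.0]+0 for k in(-.11,-.05,0,.05,.119)]).round(1).tolist())
```

```text
11.4167 0.010608154250587441 29.99992623925209 [ 3.14049243e+00 -6.76935697e-04  3.11602357e+00]
[([287.8, 213.0, 42.5, 367.7], 0.85), ([548.7, 82.8, 22.6, 40.9], 0.24)]
pos [ 0.5501 -0.2939  0.2047] yaw 88.49 -> 88.41 first: [ 0.009 -0.007  0.724] [0.     0.0003 0.0008] then x1: [ 0.008 -0.007  0.724]
[[287.7, 50.3], [287.7, 152.7], [287.6, 228.9], [287.6, 296.6], [287.5, 377.1]]
```

Run:
```python
from h import *
c=cam("wrist");o=robot.get_obs();p=np.array(o["tool_pos"])
for k in (-.111,-.105,-.1,.119): print(k,proj(c,p+[k,.003*0,.0195]).round(1)[0])
im=cv2.imread('pics/w7.png');h=cv2.cvtColor(im,cv2.COLOR_BGR2HSV)
for v in range(10,240,20):
    u=np.where(((h[v,:,0]<15)|(h[v,:,0]>170))&(h[v,:,1]>90)&(abs(np.arange(560)-288)<25))[0]; print(v,(u.min(),u.max(),u.mean().round(1)) if len(u) else None)
```

```text
-0.111 [281.2  33.4]
-0.105 [281.6  46.7]
-0.1 [281.9  57.7]
0.119 [292.8 419.8]
10 None
30 None
50 (np.int64(281), np.int64(295), np.float64(288.0))
70 (np.int64(280), np.int64(296), np.float64(288.0))
90 (np.int64(279), np.int64(297), np.float64(288.0))
110 (np.int64(279), np.int64(297), np.float64(288.0))
130 (np.int64(278), np.int64(298), np.float64(288.0))
150 (np.int64(277), np.int64(299), np.float64(288.0))
170 (np.int64(278), np.int64(299), np.float64(288.5))
190 (np.int64(278), np.int64(298), np.float64(288.0))
210 (np.int64(278), np.int64(299), np.float64(288.5))
230 (np.int64(279), np.int64(298), np.float64(288.5))
```

servo_tool --pt "0.01 -0.01 0.2 0 0 0 5" --pt "0.015 -0.012 0.45 0 0 0 5" --pt "0.015 -0.012 0.7 0 0 0 5" --pt "0.015 -0.012 0.9 0 0 0 5" --pt "0.015 -0.012 1 0 0 0 5" --pt "0.015 -0.012 1 0 0 0 5"

```text
time: 12.12
tool_pos: [0.5468, -0.2945, 0.1012]
ee_rot: [3.138, -0.005, 3.114]
wrist_force: [-0.4, 0.0, -0.8]
width: 0.0109
finger_force: 30.0
```

servo_tool --pt "0 0 0.2 0 0 0 5" --pt "0 0 0.4 0 0 0 5" --pt "0 0 0.55 0 0 0 5" --pt "0 0 0.65 0 0 0 5" --pt "0 0 0.7 0 0 0 5" --pt "0 0 0.7 0 0 0 5" --pt "0 0 0.7 0 0 0 5" --pt "0 0 0.7 0 0 0 5"

```text
time: 12.78
tool_pos: [0.5493, -0.2966, 0.0362]
ee_rot: [-3.14, 0.003, 3.114]
wrist_force: [-0.8, -0.2, -0.4]
width: 0.0108
finger_force: 30.0
```

Run:
```python
from h import *
o=robot.get_obs();print(o["time"],o["wrist_force"]);plan([.5484,-.2952,.021],88.41)
```

```text
12.7833 [-0.77843671 -0.19997566 -0.37992815]
pos [ 0.5493 -0.2966  0.0362] yaw 88.4 -> 88.41 first: [0.01  0.014 0.152] [-0.001   0.0016 -0.0001] then x0: [0.01  0.014 0.152]
```

servo_tool --pt "0.01 0.012 0.03 0 0 0 5" --pt "0.01 0.012 0.07 0 0 0 5" --pt "0.01 0.012 0.1 0 0 0 5" --pt "0.01 0.012 0.11 0 0 0 5" --pt "0.01 0.012 0.11 0 0 0 5"

```text
time: 13.2
tool_pos: [0.5471, -0.2946, 0.0229]
ee_rot: [3.141, -0.001, 3.114]
wrist_force: [-0.7, -0.6, -1.0]
width: 0.0108
finger_force: 30.0
```

servo_tool --pt "0 0 0.015 0 0 0 5" --pt "0 0 0.025 0 0 0 5" --pt "0 0 0.025 0 0 0 5"

```text
time: 13.45
tool_pos: [0.5477, -0.2955, 0.0216]
ee_rot: [-3.14, 0.001, 3.114]
wrist_force: [-0.5, -1.5, 1.4]
width: 0.011
finger_force: 30.0
```

servo_tool --pt "0 0 0.01 0 0 0 5" --pt "0 0 0.01 0 0 0 5" --pt "0 0 0.01 0 0 0 5"

```text
time: 13.7
tool_pos: [0.5479, -0.2959, 0.0212]
ee_rot: [-3.139, 0.002, 3.113]
wrist_force: [-0.5, -2.2, 4.7]
width: 0.0108
finger_force: 30.0
```

Contact at the expected height (4.7 N up), so the brush is seated. I release slowly and look.

servo_tool --pt "0 0 0 0 0 0 13" --pt "0 0 0 0 0 0 16" --pt "0 0 0 0 0 0 22" --pt "0 0 0 0 0 0 28" --pt "0 0 0 0 0 0 30" --pt "0 0 0 0 0 0 30" --pt "0 0 -0.05 0 0 0 30" --pt "0 0 -0.15 0 0 0 30" --pt "0 0 -0.35 0 0 0 30" --pt "0 0 -0.6 0 0 0 30" --pt "0 0 -0.8 0 0 0 30" --pt "0 0 -1 0 0 0 30"

```text
time: 14.7
tool_pos: [0.5477, -0.2949, 0.1226]
ee_rot: [-3.141, 0.002, 3.114]
wrist_force: [0.6, -1.0, 0.5]
width: 0.03
finger_force: 0.0
```

servo_tool --pt "0 0 -0.4 0 0 0 30" --pt "0 0 -0.8 0 0 0 30" --pt "0 0 -1 0 0 0 30" --pt "0 0 -1 0 0 0 30" --pt "0 0 -1 0 0 0 30"

```text
time: 15.12
tool_pos: [0.5482, -0.2952, 0.2231]
ee_rot: [-3.139, 0.005, 3.114]
wrist_force: [-0.2, -0.7, -0.6]
width: 0.0301
finger_force: 0.0
```

Run:
```python
from h import *
o=robot.get_obs();print(o["time"],o["tool_pos"])
c,a=snap("wrist","w8.png");s,b=snap("scene","s8.png");t,tt=snap("top","t8.png")
W=np.zeros((600,800,3),np.uint8); W[:420,:400]=a[:,80:480]; W[:300,400:]=cv2.resize(b[250:400,100:300],(400,300)); W[300:600,400:]=cv2.resize(tt[140:290,310:510],(400,300))
W[420:,:400]=cv2.resize(b[150:240,220:420],(400,180))
cv2.imwrite('pics/m8.png',W[...,::-1])
for n in("scene","top"):
  for k in("dropper","ink_bottle","palette","bulb"): print(n,k,[(np.round(x["extent"],1).tolist(),round(x["conf"],2)) for x in robot.find_in(k,n)[:2]])
```

```text
15.1167 [ 0.54818307 -0.29521189  0.22311769]
scene dropper [([251.3, 172.3, 14.3, 22.3], 0.71)]
scene ink_bottle [([249.2, 195.7, 20.3, 24.8], 0.8)]
scene palette [([372.1, 163.0, 57.5, 47.6], 0.72)]
scene bulb []
top dropper [([271.9, 249.1, 10.8, 11.6], 0.53)]
top ink_bottle [([271.4, 248.3, 17.4, 22.2], 0.75)]
top palette [([161.2, 181.9, 60.0, 55.6], 0.56)]
top bulb [([272.3, 249.1, 9.4, 5.0], 0.62), ([288.7, 207.9, 13.2, 15.8], 0.62)]
```

View pics/m8.png

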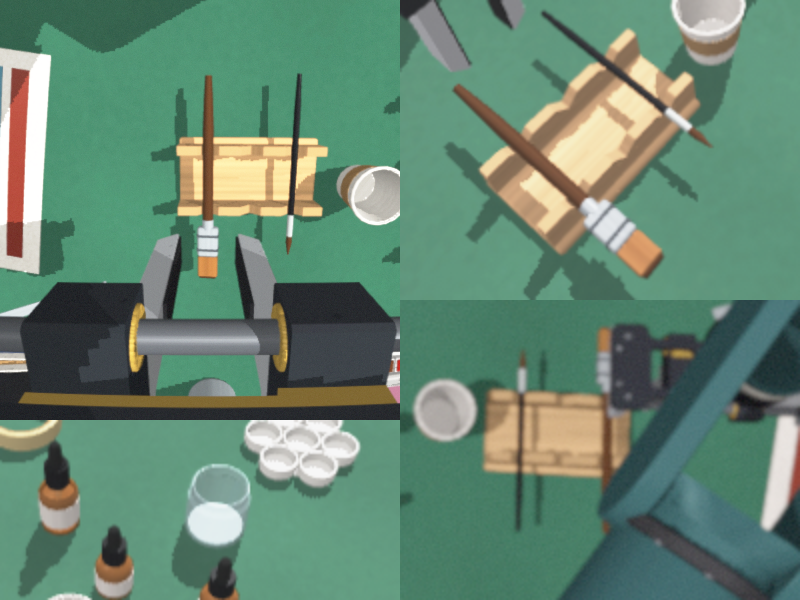

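The brush lies in the right pair of notches, in line and level (handle at columns 288 in the wrist view), and the slim brush and cup are undisturbed. Next is the dropper.

Run:
```python
from h import *
o=robot.get_obs();plan([.4420,.0150,.2],88.4)
t=cam("top");print(atz(t,272.2,249.1,.112))
im=cv2.imread('pics/t8.png');s=cv2.imread('pics/s8.png')
from math import pi
# brush line check from w8
c=cam("wrist"); a=atz(c,288,75,.0405);b=atz(c,287.3,277,.0405);d=b-a;L=np.linalg.norm(d);print("brush L",L,np.degrees(np.arctan2(d[1],d[0])),a+d/L*.111)
# palette from top & scene
for n,f,roi in(("top","t8.png",(125,200,148,215)),("scene","s8.png",(335,410,135,192))):
    i=cv2.imread('pics/'+f);h=cv2.cvtColor(i,cv2.COLOR_BGR2HSV);m=((h[...,1]<50)&(h[...,2]>140)).astype(np.uint8);u0,u1,v0,v1=roi;k=m*0;k[v0:v1,u0:u1]=m[v0:v1,u0:u1]
    k=cv2.morphologyEx(k,cv2.MORPH_CLOSE,np.ones((7,7)));pt=cv2.findNonZero(k)[:,0];print(n,pt.min(0),pt.max(0),atz(cam(n),*pt.mean(0),.012))
```

```text
pos [ 0.5472 -0.2947  0.2195] yaw 88.4 -> 88.4 first: [0.285 0.766 0.049] [ 0.0003 -0.0004 -0.    ] then x3: [0.285 0.767 0.049]
[0.44098141 0.01544918 0.112     ]
brush L 0.22832901319389318 -1.8828391362141783 [ 0.54522628 -0.29440199  0.0405    ]
top [129 153] [188 209] [0.59533833 0.27625925 0.012     ]
scene [335 140] [399 191] [0.59621582 0.26569312 0.012     ]
```

servo_tool --pt "0.285 0.767 0 0 0 0 50" --pt "0.285 0.767 0.05 0 0 0 50" --pt "0.285 0.767 0.05 0 0 0 50"

```text
time: 15.92
tool_pos: [0.5183, -0.2113, 0.2131]
ee_rot: [3.136, -0.005, 3.118]
wrist_force: [-0.6, -0.4, 0.5]
width: 0.0469
finger_force: 0.0
```

servo_tool --pt "0.285 0.767 0.05 0 0 0 50" --pt "0.285 0.767 0.05 0 0 0 50" --pt "0.285 0.767 0.05 0 0 0 50"

```text
time: 16.17
tool_pos: [0.4926, -0.1345, 0.2098]
ee_rot: [3.138, -0.001, 3.119]
wrist_force: [0.5, -1.1, 0.1]
width: 0.05
finger_force: 0.0
```

servo_tool --pt "0.285 0.767 0.05 0 0 0 50" --pt "0.285 0.767 0.05 0 0 0 50" --pt "0.285 0.767 0.05 0 0 0 50"

```text
time: 16.42
tool_pos: [0.4667, -0.0576, 0.2054]
ee_rot: [3.139, -0.0, 3.119]
wrist_force: [1.2, 0.7, -0.5]
width: 0.05
finger_force: 0.0
```

servo_tool --pt "0.285 0.767 0.05 0 0 0 50" --pt "0.285 0.767 0.05 0 0 0 50" --pt "0.285 0.767 0.05 0 0 0 50" --pt "0.285 0.767 0.05 0 0 0 50" --pt "0.285 0.767 0.05 0 0 0 50" --pt "0.285 0.767 0.05 0 0 0 50" --pt "0.285 0.767 0.05 0 0 0 50" --pt "0.285 0.767 0.05 0 0 0 50" --pt "0.285 0.767 0.05 0 0 0 50"

```text
time: 17.17
tool_pos: [0.4423, 0.0142, 0.1999]
ee_rot: [-3.142, -0.0, 3.112]
wrist_force: [0.1, 0.3, 0.2]
width: 0.0498
finger_force: 0.0
```

Run:
```python
from h import *
o=robot.get_obs();print(o["time"],o["tool_pos"],o["ee_rot"])
c,a=snap("wrist","w9.png");snap("top","t9.png");snap("scene","s9.png")
for k in("dropper","ink_bottle","bulb","palette"): print(k,[(np.round(x["extent"],1).tolist(),round(x["conf"],2)) for x in robot.find_in(k,"wrist")[:3]])
print(proj(c,[[.441,.0154,z] for z in(.118,.09,.064,.04,0)]).round(1).tolist())
```

```text
17.1667 [0.44227237 0.01421944 0.19986319] [-3.14156288e+00 -2.28652386e-04  3.11195684e+00]
dropper [([288.9, 197.2, 28.1, 31.1], 0.79)]
ink_bottle [([291.5, 183.7, 42.6, 40.8], 0.86)]
bulb [([290.2, 203.1, 15.4, 23.2], 0.59)]
palette [([499.2, 282.8, 97.4, 68.5], 0.66)]
[[289.0, 203.1], [288.8, 195.4], [288.7, 189.3], [288.6, 184.5], [288.5, 177.6]]
```

```bash
cat > fd.py <<'E'
from fit import *
# dropper axis from dark silhouettes: cap cyl r12 z.064-.09, bulb r7.5 z.09-.118
th=np.linspace(0,2*np.pi,24,endpoint=False)
cyl=lambda r,z0,z1:np.array([[r*np.cos(t),r*np.sin(t),z] for z in(z0,z1) for t in th])
P=[cyl(.012,.064,.09),cyl(.0075,.09,.112),cyl(.004,.112,.118)]
ms=[]
for n,f,(u,v) in(("wrist","w9.png",(289,197)),("top","t9.png",(272,249)),("scene","s8.png",(249,173))):
    i=cv2.imread('pics/'+f);m=(i.max(2)<75).astype(np.uint8);k=m*0;s=26;k[v-s:v+s,u-s:u+s]=m[v-s:v+s,u-s:u+s]
    N,lab,st,ce=cv2.connectedComponentsWithStats(k);j=1+np.argmin(np.linalg.norm(ce[1:]-[u,v],axis=1)+(st[1:,4]<20)*99)
    mm=(lab==j).astype(np.float32);print(n,st[j],ce[j].round(1));ms.append((cam(n),mm))
for sel in([0],[1],[2],[0,2],[0,1,2]):
    try:
        f=lambda q:sum(np.abs(sil(ms[i][0],[q[0],q[1],0],P,8)-ms[i][1]).sum()/ms[i][1].sum() for i in sel)
        r=minimize(f,[.442,.015],method='Nelder-Mead',options=dict(initial_simplex=np.array([[.442,.015],[.448,.015],[.442,.021]])));print(sel,r.x.round(4),round(r.fun,3))
    except Exception as e: print(sel,e)
E
python3 fd.py
```

```text
wrist [277 182  26  30 609] [289.6 196.5]
top [246 255   7   5  22] [248.4 257.8]
scene [242 161  13  24 215] [247.7 173.8]
[0] [0.444  0.0169] 0.111
[1] [0.4442 0.0172] 6.074
[2] [0.4448 0.0154] 0.141
[0, 2] [0.4442 0.0167] 0.266
[0, 1, 2] [0.4442 0.0165] 6.341
```

Run:
```python
from h import *
plan([.4440,.0164,.0535],88.4)
```

```text
pos [0.442  0.0151 0.2   ] yaw 88.39 -> 88.4 first: [-0.01   0.007  0.732] [ 0.      0.     -0.0001] then x1: [-0.01   0.007  0.732]
```

servo_tool --pt "-0.02 0.013 0.2 0 0 0 50" --pt "-0.02 0.013 0.5 0 0 0 50" --pt "-0.02 0.013 0.8 0 0 0 50" --pt "-0.02 0.013 0.95 0 0 0 50" --pt "-0.02 0.013 1 0 0 0 50" --pt "-0.02 0.013 1 0 0 0 50" --pt "-0.02 0.013 1 0 0 0 50"

```text
time: 18.1
tool_pos: [0.4446, 0.0164, 0.1009]
ee_rot: [3.142, 0.001, 3.114]
wrist_force: [-0.1, -0.1, 0.5]
width: 0.0501
finger_force: 0.0
```

servo_tool --pt "0 0 0.15 0 0 0 50" --pt "0 0 0.3 0 0 0 45" --pt "0 0 0.4 0 0 0 40" --pt "0 0 0.45 0 0 0 40" --pt "0 0 0.46 0 0 0 40" --pt "0 0 0.46 0 0 0 40" --pt "0 0 0.46 0 0 0 40" --pt "0 0 0.46 0 0 0 40"

```text
time: 18.77
tool_pos: [0.4448, 0.0163, 0.055]
ee_rot: [-3.142, 0.002, 3.114]
wrist_force: [0.4, 0.3, -0.9]
width: 0.0396
finger_force: 0.0
```

Run:
```python
from h import *
o=robot.get_obs();print(o["time"],o["wrist_force"]);plan([.4440,.0164,.0535],88.4)
c,a=snap("wrist","w10.png");_,b=snap("scene","s10.png")
print([(np.round(x["extent"],1).tolist(),round(x["conf"],2)) for x in robot.find_in("ink_bottle","scene")[:2]])
W=np.zeros((600,800,3),np.uint8); W[:600,:400]=cv2.resize(a[130:330,222:355],(400,600)); W[:480,400:]=cv2.resize(b[145:217,215:275],(400,480))
cv2.imwrite('pics/m10.png',W[...,::-1])
```

```text
18.7667 [ 0.40437309  0.25925579 -0.88495464]
pos [0.4448 0.0163 0.055 ] yaw 88.4 -> 88.4 first: [0.008 0.001 0.015] [-0.      0.0013 -0.    ] then x0: [0.008 0.001 0.015]
[([249.5, 192.9, 20.7, 27.9], 0.95), ([253.0, 259.8, 36.7, 48.4], 0.3)]
```

View pics/m10.png

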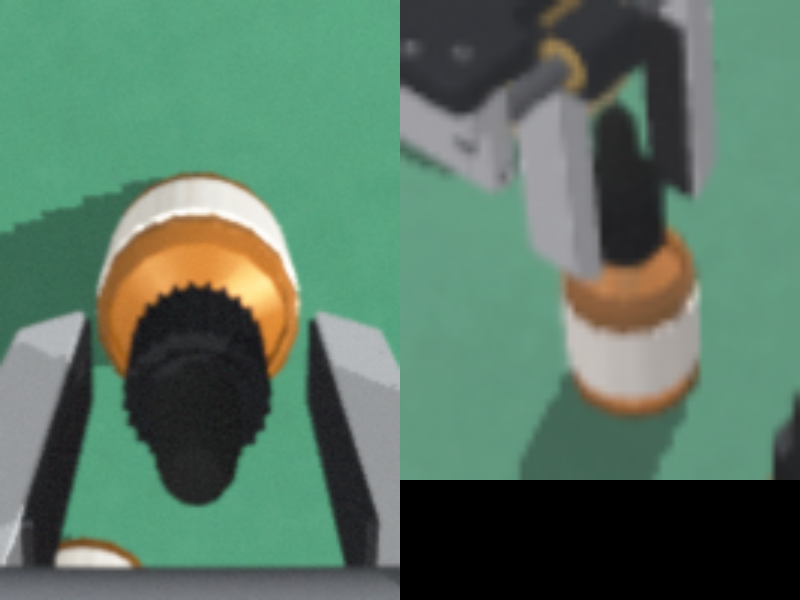

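The cap stands centred between the fingers, with the tips just above the shoulder and the bulb clear. I close.

servo_tool --pt "0.005 0 0.01 0 0 0 34" --pt "0.005 0 0.01 0 0 0 30" --pt "0.005 0 0.01 0 0 0 27" --pt "0.005 0 0.01 0 0 0 24" --pt "0.005 0 0.01 0 0 0 20" --pt "0.005 0 0.01 0 0 0 18" --pt "0.005 0 0.01 0 0 0 18" --pt "0.005 0 0.01 0 0 0 18"

```text
time: 19.58
tool_pos: [0.4435, 0.0164, 0.053]
ee_rot: [3.142, -0.0, 3.114]
wrist_force: [0.7, -0.5, -0.4]
width: 0.0238
finger_force: 30.0
```

servo_tool --pt "0 0 -0.05 0 0 0 18" --pt "0 0 -0.15 0 0 0 18" --pt "0 0 -0.3 0 0 0 18" --pt "0 0 -0.5 0 0 0 18" --pt "0 0 -0.7 0 0 0 18" --pt "0 0 -0.85 0 0 0 18" --pt "0 0 -0.95 0 0 0 18" --pt "0 0 -1 0 0 0 18" --pt "0 0 -1 0 0 0 18"

```text
time: 20.33
tool_pos: [0.4443, 0.0163, 0.1546]
ee_rot: [-3.142, 0.003, 3.114]
wrist_force: [-0.9, 0.6, 0.2]
width: 0.0234
finger_force: 30.0
```

servo_tool --pt "0 0 -0.1 0 0 0 18" --pt "0 0 -0.25 0 0 0 18" --pt "0 0 -0.4 0 0 0 18" --pt "0 0 -0.4 0 0 0 18" --pt "0 0 -0.4 0 0 0 18" --pt "0 0 -0.4 0 0 0 18"

```text
time: 20.83
tool_pos: [0.4429, 0.0164, 0.1918]
ee_rot: [3.141, -0.002, 3.114]
wrist_force: [-0.3, -0.3, -0.3]
width: 0.0239
finger_force: 30.0
```

Run:
```python
from h import *
o=robot.get_obs();print(o["time"],o["tool_pos"])
c,_=snap("wrist","w11.png");s,_=snap("scene","s11.png");t,_=snap("top","t11.png")
for n in("wrist","scene","top"):
  for k in("dropper","ink_bottle","palette"): print(n,k,[(np.round(x["extent"],1).tolist(),round(x["conf"],2)) for x in robot.find_in(k,n)[:2]])
p=np.array(o["tool_pos"]); print(proj(s,[p+[0,0,z-.0545] for z in(.014,.064,.09,.118)]).round(1).tolist())
```

```text
20.8333 [0.44294829 0.01643245 0.19177816]
wrist dropper [([288.7, 262.9, 47.0, 83.7], 0.76)]
wrist ink_bottle [([288.3, 185.5, 43.0, 47.8], 0.76)]
wrist palette [([497.5, 282.7, 102.6, 69.2], 0.63)]
scene dropper [([247.4, 121.3, 11.0, 45.0], 0.62)]
scene ink_bottle [([248.1, 191.3, 22.5, 35.0], 0.62)]
scene palette [([369.8, 163.6, 56.5, 47.4], 0.59), ([211.9, 287.7, 78.5, 67.6], 0.3)]
top dropper []
top ink_bottle []
top palette [([162.1, 181.4, 55.8, 57.1], 0.94)]
[[245.2, 147.8], [243.5, 126.7], [242.5, 114.7], [241.4, 101.0]]
```

The dropper is held upright and clear. I fit the palette's centre by its silhouette in both fixed cameras.

```bash
cat > fp.py <<'E'
from fit import *
th=np.linspace(0,2*np.pi,24,endpoint=False)
def P(rt):
    out=[]
    for k in range(7):
        a=k*np.pi/3; cx,cy=(0,0) if k==6 else (.044*np.cos(a),.044*np.sin(a))
        out.append(np.array([[cx+r*np.cos(t),cy+r*np.sin(t),z] for r,z in((.022,.018),(rt,0)) for t in th]))
    return out
ms=[]
for n,f,(u0,u1,v0,v1) in(("top","t8.png",(125,200,145,218)),("scene","s8.png",(335,410,130,192)),("top","t11.png",(125,200,145,218)),("scene","s11.png",(335,410,130,192))):
    i=cv2.imread('pics/'+f);h=cv2.cvtColor(i,cv2.COLOR_BGR2HSV);m=((h[...,1]<70)&(h[...,2]>120)).astype(np.uint8);k=m*0;k[v0:v1,u0:u1]=m[v0:v1,u0:u1]
    N,lab,st,ce=cv2.connectedComponentsWithStats(k);j=1+st[1:,4].argmax();mm=cv2.morphologyEx((lab==j).astype(np.float32),cv2.MORPH_CLOSE,np.ones((3,3)));print(n,st[j]);ms.append((cam(n),mm))
for sel in([0],[1],[2],[3],[0,1,2,3]):
    f=lambda q:sum(np.abs(sil(ms[i][0],q,P(.017),4)-ms[i][1]).sum()/ms[i][1].sum() for i in sel)
    r=min((minimize(f,[.591,.272,a],method='Nelder-Mead',options=dict(initial_simplex=np.array([[.591,.272,a],[.6,.272,a],[.591,.28,a],[.591,.272,a+.2]]))) for a in(0,.35,.7)),key=lambda r:r.fun);print(sel,r.x.round(4),round(r.fun/len(sel),3))
x,y=r.x[:2]; plan([x,y,.028+.039+.1],88.4)
E
python3 fp.py
```

```text
top [ 129  152   61   58 2463]
scene [ 342  140   58   44 1781]
top [ 129  152   61   58 2464]
scene [ 342  140   58   44 1773]
[0] [0.5953 0.2767 0.4185] 0.146
[1] [0.5964 0.2721 0.4078] 0.09
[2] [0.5935 0.2743 0.4182] 0.147
[3] [0.5961 0.2722 0.4123] 0.086
[0, 1, 2, 3] [0.5952 0.2734 0.4056] 0.12
pos [0.4435 0.0164 0.193 ] yaw 88.4 -> 88.4 first: [-0.481  0.871  0.087] [ 0.      0.0001 -0.    ] then x2: [-0.481  0.871  0.087]
```

servo_tool --pt "-0.06 0.1 0 0 0 0 18" --pt "-0.16 0.28 0 0 0 0 18" --pt "-0.28 0.5 0 0 0 0 18" --pt "-0.4 0.72 0 0 0 0 18" --pt "-0.481 0.871 0 0 0 0 18"

```text
time: 21.85
tool_pos: [0.4951, 0.1045, 0.1928]
ee_rot: [3.14, 0.0, 3.115]
wrist_force: [0.1, -0.2, -0.5]
width: 0.0235
finger_force: 30.0
```

servo_tool --pt "-0.12 0.22 0 0 0 0 18" --pt "-0.24 0.44 0 0 0 0 18" --pt "-0.36 0.66 0 0 0 0 18" --pt "-0.481 0.871 0 0 0 0 18"

```text
time: 22.18
tool_pos: [0.5452, 0.1901, 0.1928]
ee_rot: [3.141, 0.0, 3.114]
wrist_force: [0.7, -0.8, 0.1]
width: 0.0239
finger_force: 30.0
```

servo_tool --pt "-0.12 0.22 0 0 0 0 18" --pt "-0.24 0.44 0 0 0 0 18" --pt "-0.35 0.64 0 0 0 0 18" --pt "-0.44 0.8 0 0 0 0 18" --pt "-0.481 0.871 0 0 0 0 18" --pt "-0.481 0.871 0 0 0 0 18" --pt "-0.481 0.871 0 0 0 0 18" --pt "-0.481 0.871 0 0 0 0 18"

```text
time: 22.85
tool_pos: [0.5948, 0.273, 0.1931]
ee_rot: [-3.141, -0.0, 3.113]
wrist_force: [-0.3, -0.4, -0.8]
width: 0.0236
finger_force: 30.0
```

Run:
```python
from h import *
o=robot.get_obs();print(o["time"],o["width"],o["finger_force"]);plan([.595,.2738,.068],88.4)
```

```text
22.85 0.02357061257754209 29.999839905649424
pos [0.5948 0.273  0.1931] yaw 88.37 -> 88.4 first: [-0.001  0.004  0.625] [-0.0003 -0.0001 -0.0003] then x1: [-0.001  0.004  0.625]
```

Down by 0.10 m, check, then the last 25 mm.

servo_tool --pt "0 0.006 0.1 0 0 0 18" --pt "0 0.006 0.3 0 0 0 18" --pt "0 0.006 0.5 0 0 0 18" --pt "0 0.006 0.7 0 0 0 18" --pt "0 0.006 0.85 0 0 0 18" --pt "0 0.006 0.95 0 0 0 18" --pt "0 0.006 1 0 0 0 18" --pt "0 0.006 1 0 0 0 18" --pt "0 0.006 1 0 0 0 18" --pt "0 0.006 1 0 0 0 18"

```text
time: 23.68
tool_pos: [0.5959, 0.2743, 0.0946]
ee_rot: [3.14, 0.003, 3.113]
wrist_force: [-0.0, 0.0, 0.6]
width: 0.0234
finger_force: 30.0
```

Run:
```python
from h import *
o=robot.get_obs();p=np.array(o["tool_pos"]);plan([.595,.2738,.068],88.4)
s,im=snap("scene","s12.png")
for k in("dropper","palette"): print(k,[(np.round(x["extent"],1).tolist(),round(x["conf"],2)) for x in robot.find_in(k,"scene")[:2]])
print("pred tip..bulb",proj(s,[p+[0,0,z-.0531] for z in(.014,.064,.09,.118)]).round(1).tolist())
a=cv2.imread('pics/s8.png').astype(int);b=cv2.imread('pics/s12.png').astype(int);d=np.abs(a-b).sum(2)
for v in range(120,166,2):
    u=np.where(d[v,350:395]>70)[0]+350; print(v,(u.min(),u.max(),len(u)) if len(u) else None,end=' ')
```

```text
pos [0.5959 0.2743 0.0946] yaw 88.39 -> 88.4 first: [ 0.01  -0.006  0.266] [ 0.0007  0.0017 -0.0001] then x0: [ 0.009 -0.006  0.266]
dropper [([379.9, 128.3, 14.4, 22.3], 0.5)]
palette [([370.4, 163.5, 58.1, 46.8], 0.79), ([180.1, 343.4, 97.5, 92.1], 0.6)]
pred tip..bulb [[373.9, 146.1], [378.3, 128.6], [380.8, 118.8], [383.6, 107.8]]
120 (np.int64(372), np.int64(386), 15) 122 (np.int64(372), np.int64(386), 15) 124 (np.int64(371), np.int64(386), 16) 126 (np.int64(371), np.int64(385), 15) 128 (np.int64(372), np.int64(385), 14) 130 (np.int64(376), np.int64(384), 9) 132 (np.int64(377), np.int64(382), 6) 134 (np.int64(377), np.int64(377), 1) 136 (np.int64(376), np.int64(376), 1) 138 (np.int64(376), np.int64(376), 1) 140 None 142 None 144 (np.int64(375), np.int64(375), 1) 146 (np.int64(374), np.int64(374), 1) 148 None 150 None 152 None 154 None 156 None 158 None 160 None 162 None 164 None
```

The pipette's tip shows at (374,146) in the scene view, as predicted. The last 26 mm.

servo_tool --pt "0.005 -0.003 0.04 0 0 0 18" --pt "0.005 -0.003 0.1 0 0 0 18" --pt "0.005 -0.003 0.16 0 0 0 18" --pt "0.005 -0.003 0.21 0 0 0 18" --pt "0.005 -0.003 0.24 0 0 0 18" --pt "0.005 -0.003 0.255 0 0 0 18" --pt "0.005 -0.003 0.26 0 0 0 18" --pt "0.005 -0.003 0.26 0 0 0 18" --pt "0.005 -0.003 0.26 0 0 0 18" --pt "0.005 -0.003 0.26 0 0 0 18" --pt "0.005 -0.003 0.26 0 0 0 18" --pt "0.005 -0.003 0.26 0 0 0 18"

```text
time: 24.83
tool_pos: [0.5947, 0.274, 0.0673]
ee_rot: [3.141, 0.0, 3.114]
wrist_force: [-0.5, -0.3, -1.0]
width: 0.0237
finger_force: 30.0
```

Run:
```python
from h import *
o=robot.get_obs();p=np.array(o["tool_pos"]);print(p,o["finger_force"],o["wrist_force"])
s,im=snap("scene","s13.png");snap("top","t13.png")
print("pred tip/well",proj(s,[p-[0,0,.039],[.5952,.2734,.018]]).round(1).tolist())
for n in("scene","top","wrist"):
  if n=="wrist": snap(n)
  for k in("dropper","palette","brush","ink_bottle"): print(n,k,[(np.round(x["extent"],1).tolist(),round(x["conf"],2)) for x in robot.find_in(k,n)[:1]])
a=cv2.imread('pics/s8.png').astype(int);b=cv2.imread('pics/s13.png').astype(int);d=np.abs(a-b).sum(2)
for v in range(138,168,2):
    u=np.where(d[v,355:390]>40)[0]+355; print(v,u.tolist(),end=' ')
```

```text
[0.59471166 0.27395228 0.06729688] 29.99994993209839 [-0.49224232 -0.25016308 -0.96907488]
pred tip/well [[371.1, 154.9], [370.4, 158.4]]
scene dropper [([378.9, 138.1, 10.4, 19.9], 0.53)]
scene palette [([369.9, 164.1, 53.3, 44.6], 0.8)]
scene brush [([179.9, 341.2, 104.6, 99.1], 0.89)]
scene ink_bottle [([247.4, 190.2, 23.0, 32.5], 0.82)]
top dropper []
top palette [([163.1, 193.1, 58.5, 32.8], 0.74)]
top brush [([412.9, 204.6, 16.9, 100.3], 0.83)]
top ink_bottle [([273.9, 247.4, 23.6, 21.7], 0.58)]
wrist dropper [([287.2, 262.1, 49.9, 81.6], 0.7)]
wrist palette [([288.6, 213.6, 175.4, 162.8], 0.64)]
wrist brush []
wrist ink_bottle []
138 [368, 369, 370, 371, 372, 373, 374, 375, 376, 377, 378, 379, 380, 381] 140 [372, 373, 374, 375, 376, 377, 378, 379, 380, 381] 142 [374, 375, 376, 377, 378] 144 [373, 374, 375] 146 [373, 374, 375] 148 [372, 373, 374] 150 [373, 374] 152 [371, 372] 154 [372] 156 [] 158 [] 160 [] 162 [] 164 [] 166 [367, 368]
```

```bash
python3 -c "
from bench import robot
print(robot.close_job())"
```

```text
the job is handed in; nothing more can be done
None
```

I handed the job in at about 25 s; no verdict came back. The flat brush lies let go in the right notches of the rest, and the dropper is held upright and still, its tip about 1 cm above the middle of the centre well.

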